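# Set out the specimen cups by urgency

### The arm

A 6-joint arm with a two-finger parallel gripper is mounted at the origin on the work surface. World frame = base frame: x ahead of the robot, y to its left, z up, the work surface at z = 0. Lengths are in m, angles in rad, forces in N, time in s.
With the tool pointing down it reaches from about 0.25 to 0.8 m from the base axis. Payload 3.9 kg.
Tool frame: the origin (TCP) lies midway between the tips of the shut fingers; the grasp point (between the pads) lies 19 mm behind it; z points along the fingers, y is the direction in which the jaws open and shut (so a half turn about z gives the same grasp; the last joint's range is limited). The gripper opens to 85 mm and grips with 20 to 120 N. Pads are 22 mm wide; open, the fingers measure 114 mm over their backs; the gripper's body (76 mm by 85 mm) begins 54 mm behind the grasp point. The pads swing forward as they close: fully open they stand 13 mm farther back than shut.
Start: joints at [1.229, 0.26, -0.138, 1.173, 0, 1.571], TCP at [0.176, 0.495, 0.231] pointing down, gripper open.
Joint ranges: [-2.78, 2.78], [-0.83, 1.72], [-1.28, 1.37], [-1.9, 2.12], [-1.57, 1.48], [-3.14, 3.14]. Speed limits (rad/s): [2.57, 2.57, 3.14, 3.14, 3.14, 3.14].

### API

Orientations are given as a unit quaternion [x, y, z, w].
In Python, from workcell import sense, get_image, camera_info, hand_in gives the robot as it stands.
- The arm moves only by the tool send_rows, never from a script. Its argument "commands" is a list of rows, each a list of 3 entries, a list of its own where there are three numbers: the shift along the tool's x, y, z normalised to -1 to 1, where 1 is 0.025 m, then the turn, a rotation vector about the tool's x, y, z normalised to -1 to 1, where 1 is 2 rad, then the gripper command: -1 is shut, 1 is fully open, values between are in proportion. In form: [[[tx, ty, tz], [rx, ry, rz], fingers], ...]. A call has 1 to 12 rows; each row shifts and turns the commanded pose from where the row before left it, along the tool's axes as they then stand; what a row does not reach is not made up. A row lasts 1/10 s, in which the tool goes at most 50 mm and 8.59 degrees, less where a joint would pass 70% of its speed; a pose out of reach is approached as far as the arm can. A call with a number of a shift or a turn outside -1 to 1 is refused whole. A call with a gripper value outside its range is refused whole. The fingers move at their own pace and stop on an object; "newtons" is the grip in N (left out, the last holds). Time passes only in rows, so rows that do not move let the fingers close. It gives the time, the measured TCP pose, the force and the opening at its end, in the units of the state.
- sense(): the state, without advancing time (a new reading comes with each control period).
- get_image(name): name is "side" or "top" or "wrist"; returns the picture (400x640x3 uint8, red, green, blue); there is no depth.
- camera_info(name): a dict with "fx", "fy", "cx", "cy" (pixels), "world_from_camera" (4x4, takes a point from camera to world coordinates). Camera axes: x right, y down, z forward; pixel columns grow to the right and rows downward; lengths in m; the calibration is good to about 2 mm. The wrist camera is an equidistant fisheye: a pixel r from the principal point sees the ray r / f radians off the axis. A picture is of the moment at which its call begins: read the wrist's pose just before it. camera_info takes no time and is no camera call; for the wrist camera it gives the pose at the moment of the call.
- hand_in(): hands the job in, once; it reports no verdict.
The state is a dict: "time": time; "joint_pos": joint angles; "joint_velocities": joint speeds; "joint_torque": joint torques, N m; "position": TCP position; "eef_rot": TCP orientation; "force": force on the tool from outside, world axes, zero at the start; "torque": the same for the moment, N m; "width": finger opening in m.
Only numpy, scipy, OpenCV 4.12 (cv2) and the standard library are available. Lean on these libraries where they do the work, as an engineer would, in place of code of your own. Each camera call takes 0.05 s, during which the arm holds its last target. There are 200 camera calls.

### The job

Put the red-lidded, the yellow-lidded and the green-lidded specimen cup into the stand of the same colour, in order of urgency: red first, then yellow, then green. Set each one down without dropping it, standing upright on the floor of the well, and keep the cups upright all the way. Leave the blue-lidded cup and the two small vials where they are.

Things in the scene. Friction and masses are not known exactly. Their poses are not given: they have to be found in the camera images.
- cup_red: Capped specimen cup with a red screw lid, loose, upright, about 90 g. Frosted cream body 46 mm across at the foot, 47 mm just under the lid; lid 52 mm across and 20 mm tall, from 50 to 70 mm above the foot; 70 mm tall in all. Origin: centre of its underside, z up through the lid.
- cup_yellow: Capped specimen cup with a yellow screw lid, loose, upright, about 90 g. Frosted cream body 46 mm across at the foot, 47 mm just under the lid; lid 52 mm across and 20 mm tall, from 50 to 70 mm above the foot; 70 mm tall in all. Origin: centre of its underside, z up through the lid.
- cup_green: Capped specimen cup with a green screw lid, loose, upright, about 90 g. Frosted cream body 46 mm across at the foot, 47 mm just under the lid; lid 52 mm across and 20 mm tall, from 50 to 70 mm above the foot; 70 mm tall in all. Origin: centre of its underside, z up through the lid.
- cup_blue: Capped specimen cup with a blue screw lid, loose, upright, about 90 g. Frosted cream body 46 mm across at the foot, 47 mm just under the lid; lid 52 mm across and 20 mm tall, from 50 to 70 mm above the foot; 70 mm tall in all. Origin: centre of its underside, z up through the lid. A bystander: stays where it is.
- stand_red: Red round specimen stand, fixed to the bench: a disc 92 mm across and 18 mm tall with a plain round well 64 mm across in the middle, open at the top; the well's white floor is 6 mm above the underside. Origin: centre of its underside, z up. Takes one cup.
- stand_yellow: Yellow round specimen stand, fixed to the bench: a disc 92 mm across and 18 mm tall with a plain round well 64 mm across in the middle, open at the top; the well's white floor is 6 mm above the underside. Origin: centre of its underside, z up. Takes one cup.
- stand_green: Green round specimen stand, fixed to the bench: a disc 92 mm across and 18 mm tall with a plain round well 64 mm across in the middle, open at the top; the well's white floor is 6 mm above the underside. Origin: centre of its underside, z up. Takes one cup.
- vial_red: Small amber control vial with a red cap, loose, upright, 26 mm across and 48 mm tall. Origin: centre of its underside. A bystander: stays where it is.
- vial_green: Small amber control vial with a green cap, loose, upright, 26 mm across and 48 mm tall. Origin: centre of its underside. A bystander: stays where it is.

How it is judged:
By the outcome, as a careful person would: the job done as asked, in the order asked, and still so for the second after the job is handed in, with the robot touching nothing.
It also fails if it takes over 90 s, if anything falls off the work surface, if the arm or the gripper's body presses on something with over 40 N, if the wrist force passes 120 N, or if a joint passes its speed limit or range.

## Working session

There is one attempt and no reset: what is moved stays moved. The work goes in short steps, Python scripts to look and compute and a tool call to move; the robot and the scene stay as the last step left them, time stands still between calls to the robot, and variables do not carry over. Pictures are saved under pics/ and viewed, about 12 in all and at most 16, crops included, and the job is handed in when it is done.

Besides the shell and the picture viewer there is one more tool, called by a JSON object that holds its "method" and its "body". send_rows: Moves the arm, as the interface text tells. Scaled input: -1 to 1 covers 0.025 m each way for a shift and 2 rad each way for a turn. Its arguments: {"type":"object","properties":{"commands":{"type":"array","items":{"type":"array"}},"newtons":{"type":"number"}},"required":["commands"]}

```bash
ls; mkdir -p pics; python3 - <<'E'
from workcell import *
import cv2
s=sense(); print({k:s[k] for k in("time","position","eef_rot","width","force")})
for n in("side","top"):
    im=get_image(n); cv2.imwrite(f"pics/{n}0.png",im[:,:,::-1]); c=camera_info(n); print(n,c)
E
```

```text
pics
{'time': 0.0, 'position': array([0.17575078, 0.49398874, 0.23044547]), 'eef_rot': array([ 1.70102791e-01,  9.85425837e-01, -9.67024017e-04, -1.56194780e-04]), 'width': 0.08541065318005799, 'force': array([-0.6318875 , -0.71039376, -0.38069062])}
side {'fx': 420.51678034892404, 'fy': 420.51678034892404, 'cx': 324.5323997013898, 'cy': 198.14039165417051, 'world_from_camera': array([[-0.96267083, -0.16970523,  0.21086729,  0.27463947],
       [-0.27045467,  0.63449234, -0.7240675 ,  0.7811816 ],
       [-0.01091564, -0.7540687 , -0.65670483,  0.73989417],
       [ 0.        ,  0.        ,  0.        ,  1.        ]])}
top {'fx': 390.8628642311107, 'fy': 390.8628642311107, 'cx': 322.477792200488, 'cy': 195.58115056469168, 'world_from_camera': array([[-0.01858249, -0.98130991,  0.19153472,  0.26868674],
       [-0.99978643,  0.01650473, -0.01243777,  0.01413809],
       [ 0.00904407, -0.19172494, -0.98140703,  1.24979359],
       [ 0.        ,  0.        ,  0.        ,  1.        ]])}
```

View pics/top0.png

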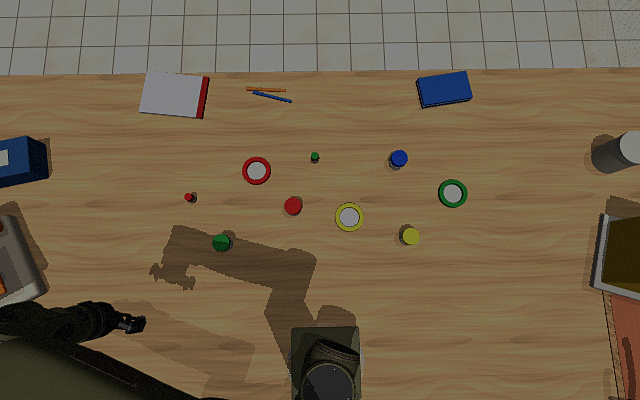

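View pics/side0.png

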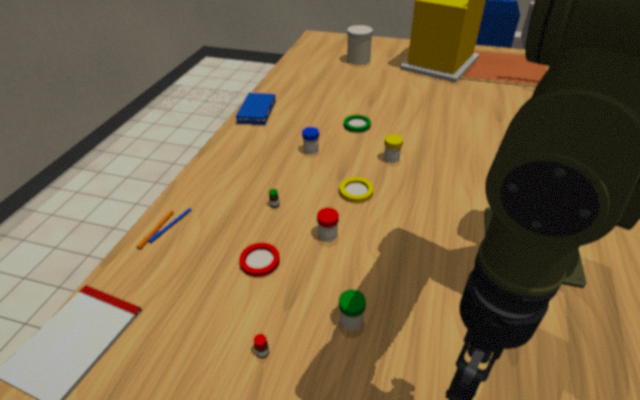

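Top view shows: red cup (293,206), red stand (257,171), yellow cup (410,236), yellow stand (349,216), green cup (221,242), green stand (453,193), blue cup (399,159), vials at (190,197) and (315,157). The side view confirms that all of them are upright.

```bash
cat > h.py <<'E'
import numpy as np, cv2
from workcell import *
from scipy.spatial.transform import Rotation as R
HUE={"red":(-8,8),"yellow":(24,36),"green":(50,80),"blue":(108,125)}
def ray(c,u,v,fish=False):
    x,y=(u-c["cx"])/c["fx"],(v-c["cy"])/c["fy"]
    if fish:
        r=np.hypot(x,y)+1e-12; d=np.array([x/r*np.sin(r),y/r*np.sin(r),np.cos(r)])
    else: d=np.array([x,y,1])
    T=c["world_from_camera"]; return T[:3,3],T[:3,:3]@d
def cast(c,u,v,z,fish=False):
    o,d=ray(c,u,v,fish); return (o+d*(z-o[2])/d[2])[:2]
def blobs(im,col,amin=20):
    hsv=cv2.cvtColor(im,cv2.COLOR_RGB2HSV); h=hsv[:,:,0].astype(int); h=np.where(h>170,h-180,h)
    a,b=HUE[col]; m=((h>=a)&(h<=b)&(hsv[:,:,1]>150)&(hsv[:,:,2]>50)).astype(np.uint8)
    cs,_=cv2.findContours(m,cv2.RETR_EXTERNAL,cv2.CHAIN_APPROX_NONE)
    return [c for c in cs if cv2.contourArea(c)>=amin]
def look(n,tag):
    c=camera_info(n); im=get_image(n); cv2.imwrite(f"pics/{tag}.png",im[:,:,::-1]); return c,im
E
python3 - <<'E'
from h import *
for n in("top","side"):
    c=camera_info(n); im=cv2.imread(f"pics/{n}0.png")[:,:,::-1].copy()
    for k in HUE:
        for b in blobs(im,k):
            (u,v),r=cv2.minEnclosingCircle(b); M=cv2.moments(b); u,v=M['m10']/M['m00'],M['m01']/M['m00']
            print(n,k,round(u),round(v),"r%.0f A%d"%(r,M['m00']),"z.017",cast(c,u,v,.017).round(3),"z.063",cast(c,u,v,.063).round(3))
E
```

```text
top red 292 205 r9 A209 z.017 [0.479 0.096] z.063 [0.472 0.093]
top red 188 196 r4 A37 z.017 [0.514 0.431] z.063 [0.505 0.415]
top red 256 170 r14 A574 z.017 [0.598 0.214] z.063 [0.585 0.207]
top red 202 97 r21 A192 z.017 [0.855 0.399] z.063 [0.833 0.385]
top yellow 411 236 r9 A208 z.017 [ 0.375 -0.277] z.063 [ 0.371 -0.266]
top yellow 349 217 r14 A604 z.017 [ 0.439 -0.085] z.063 [ 0.433 -0.081]
top green 221 242 r8 A168 z.017 [0.367 0.319] z.063 [0.363 0.308]
top green 453 193 r14 A557 z.017 [ 0.511 -0.422] z.063 [ 0.502 -0.406]
top green 314 155 r3 A28 z.017 [0.645 0.023] z.063 [0.631 0.023]
top blue 399 158 r8 A177 z.017 [ 0.632 -0.256] z.063 [ 0.619 -0.246]
top blue 15 156 r23 A547 z.017 [0.658 0.997] z.063 [0.644 0.96 ]
top blue 270 96 r19 A55 z.017 [0.856 0.17 ] z.063 [0.834 0.165]
top blue 445 88 r28 A1263 z.017 [ 0.877 -0.425] z.063 [ 0.855 -0.408]
side red 260 341 r8 A136 z.017 [0.514 0.411] z.063 [0.499 0.435]
side red 110 299 r32 A409 z.017 [0.848 0.405] z.063 [0.811 0.429]
side red 259 259 r20 A1022 z.017 [0.593 0.223] z.063 [0.573 0.258]
side red 327 217 r11 A316 z.017 [0.48  0.051] z.063 [0.467 0.097]
side yellow 356 188 r17 A610 z.017 [ 0.436 -0.076] z.063 [ 0.426 -0.022]
side yellow 393 140 r9 A158 z.017 [ 0.375 -0.337] z.063 [ 0.368 -0.266]
side yellow 450 3 r26 A245 z.017 [ 0.281 -1.782] z.063 [ 0.281 -1.618]
side green 352 301 r13 A424 z.017 [0.366 0.277] z.063 [0.36 0.31]
side green 273 193 r4 A28 z.017 [ 0.645 -0.002] z.063 [0.622 0.048]
side green 357 123 r12 A284 z.017 [ 0.505 -0.407] z.063 [ 0.491 -0.332]
side blue 164 229 r25 A51 z.017 [0.853 0.196] z.063 [0.816 0.233]
side blue 310 133 r8 A133 z.017 [ 0.635 -0.306] z.063 [ 0.613 -0.236]
side blue 256 108 r22 A122 z.017 [ 0.866 -0.415] z.063 [ 0.828 -0.339]
side blue 498 22 r28 A1369 z.017 [ 0.031 -1.524] z.063 [ 0.047 -1.378]
```

{"method": "send_rows", "body": {"commands": [[[0, 0, 0], [0, 0, 0.0683], 1], [[0, 0, 0], [0, 0, 0.0683], 1], [[0, 0, 0], [0, 0, 0.0683], 1], [[0, 0, 0], [0, 0, 0.0683], 1], [[0, 0, 0], [0, 0, 0.0683], 1], [[0, 0, 0], [0, 0, 0.0683], 1], [[0, 0, 0], [0, 0, 0.0683], 1], [[0, 0, 0], [0, 0, 0.0683], 1], [[0, 0, 0], [0, 0, 0.0683], 1], [[0, 0, 0], [0, 0, 0], 1]], "newtons": 40}}

```text
time: 1.1
position: [0.1758, 0.4943, 0.2308]
eef_rot: [0.707, 0.707, -0.001, 0.0]
force: [0.2, -0.2, 0.1]
width: 0.0859
```

{"method": "send_rows", "body": {"commands": [[[-0.9, 0.7, 0], [0, 0, 0], 1], [[-0.9, 0.7, 0], [0, 0, 0], 1], [[-0.9, 0.7, 0], [0, 0, 0], 1], [[-0.9, 0.7, 0], [0, 0, 0], 1], [[-0.9, 0.7, 0], [0, 0, 0], 1], [[-0.9, 0.7, 0], [0, 0, 0], 1], [[-0.9, 0.7, 0], [0, 0, 0], 1], [[-0.9, 0.7, 0], [0, 0, 0], 1], [[-0.9, 0.7, 0], [0, 0, 0], 1], [[-0.9, 0.7, 0], [0, 0, 0], 1], [[0, 0, 0], [0, 0, 0], 1]]}}

```text
time: 2.2
position: [0.3521, 0.2674, 0.2312]
eef_rot: [0.708, 0.707, -0.0, 0.001]
force: [-0.3, 0.2, -0.0]
width: 0.0854
```

{"method": "send_rows", "body": {"commands": [[[-0.98, 0.67, 0], [0, 0, 0], 1], [[-0.98, 0.67, 0], [0, 0, 0], 1], [[-0.98, 0.67, 0], [0, 0, 0], 1], [[-0.98, 0.67, 0], [0, 0, 0], 1], [[-0.98, 0.67, 0], [0, 0, 0], 1], [[-0.98, 0.67, 0], [0, 0, 0], 1], [[-0.98, 0.67, 0], [0, 0, 0], 1], [[0, 0, 0], [0, 0, 0], 1]]}}

```text
time: 3.0
position: [0.4697, 0.0964, 0.2311]
eef_rot: [0.708, 0.707, 0.0, 0.0]
force: [0.2, 0.5, 0.0]
width: 0.0862
```

```bash
python3 - <<'E'
from h import *
s=sense();print(s["position"],s["joint_pos"].round(2))
c,im=look("wrist","w1"); print(c)
for k in HUE:
    for b in blobs(im,k):
        (u,v),r=cv2.minEnclosingCircle(b); M=cv2.moments(b)
        print(k,round(u),round(v),"r%.0f"%r,"z.018",cast(c,u,v,.018,1).round(3),"z.065",cast(c,u,v,.065,1).round(3))
E
```

```text
[0.46971319 0.09643648 0.2310803 ] [ 0.2   0.18 -0.24  1.15 -0.    1.78]
{'fx': 309.70691628693146, 'fy': 309.70691628693146, 'cx': 319.71676720862763, 'cy': 198.73410291810575, 'world_from_camera': array([[ 9.99998467e-01, -1.16432538e-03, -1.30776777e-03,
         4.69032410e-01],
       [-1.46945405e-03, -9.64192801e-01, -2.65198196e-01,
         1.63652638e-01],
       [-9.52163282e-04,  2.65199712e-01, -9.64193034e-01,
         3.73373560e-01],
       [ 0.00000000e+00,  0.00000000e+00,  0.00000000e+00,
         1.00000000e+00]])}
red 319 184 r26 z.018 [0.468 0.084] z.065 [0.468 0.094]
red 426 77 r38 z.018 [0.593 0.214] z.065 [0.576 0.207]
red 590 6 r10 z.018 [0.896 0.381] z.065 [0.84  0.353]
yellow 297 302 r33 z.018 [ 0.437 -0.08 ] z.065 [ 0.441 -0.048]
green 454 237 r9 z.018 [0.646 0.013] z.065 [0.623 0.032]
green 212 1 r16 z.018 [0.339 0.312] z.065 [0.356 0.292]
blue 498 395 r8 z.018 [ 0.839 -0.36 ] z.065 [ 0.79 -0.29]
blue 573 134 r42 z.018 [0.841 0.165] z.065 [0.792 0.165]
```

View pics/w1.png

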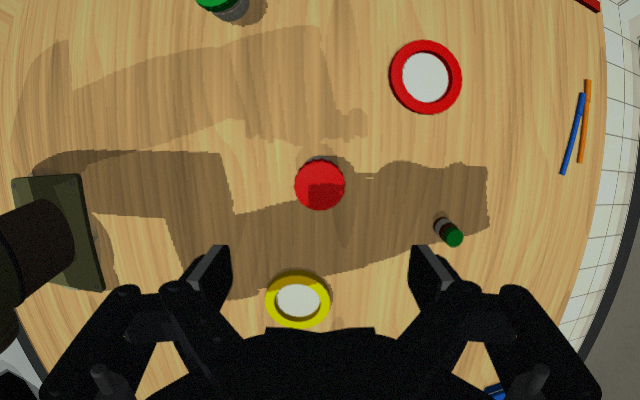

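Wrist view: red lid at (319,184), giving (0.468, 0.094). Red stand at (426,77) gives (0.594, 0.214), and yellow stand at (297,302) gives (0.437, -0.080). These agree with the top view to within 5 mm. Descending on the red cup.

{"method": "send_rows", "body": {"commands": [[[-0.08, -0.04, 0.95], [0, 0, 0], 1], [[0, 0, 0.95], [0, 0, 0], 1], [[0, 0, 0.95], [0, 0, 0], 1], [[0, 0, 0.95], [0, 0, 0], 1], [[0, 0, 0.95], [0, 0, 0], 1], [[0, 0, 0.95], [0, 0, 0], 1], [[0, 0, 0.9], [0, 0, 0], 1], [[0, 0, 0.6], [0, 0, 0], 1], [[0, 0, 0.5], [0, 0, 0], 1], [[0, 0, 0], [0, 0, 0], 1]]}}

```text
time: 4.05
position: [0.4646, 0.0969, 0.0373]
eef_rot: [0.706, 0.708, -0.002, -0.001]
force: [-0.3, -0.1, -0.2]
width: 0.0854
```

{"method": "send_rows", "body": {"commands": [[[0, 0, 0], [0, 0, 0], -0.2], [[0, 0, 0], [0, 0, 0], -0.4], [[0, 0, 0], [0, 0, 0], -1], [[0, 0, 0], [0, 0, 0], -1], [[0, 0, 0], [0, 0, 0], -1], [[0, 0, 0], [0, 0, 0], -1], [[0, 0, 0], [0, 0, 0], -1], [[0, 0, 0], [0, 0, 0], -1]], "newtons": 40}}

```text
time: 4.85
position: [0.4678, 0.0964, 0.0399]
eef_rot: [0.707, 0.707, 0.001, 0.0]
force: [-1.2, 0.6, 6.7]
width: 0.0509
```

```bash
python3 - <<'E'
from h import *
c,im=look("side","s1"); cv2.imwrite("pics/s1c.png",cv2.resize(im[130:290,220:460,::-1],None,fx=3,fy=3))
E
```

```text
(no output)
```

View pics/s1c.png

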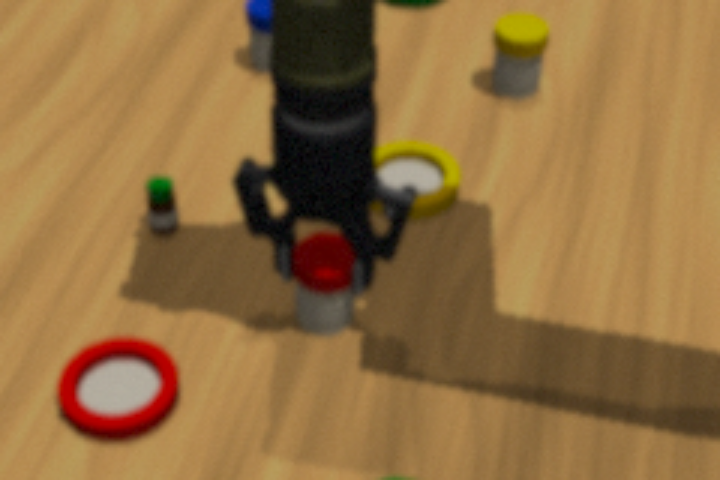

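Grip is on the red lid (side-view crop: fingers either side of the lid at (325,262)). Lifting gently and carrying it to the red stand.

{"method": "send_rows", "body": {"commands": [[[0, 0, -0.2], [0, 0, 0], -1], [[0, 0, -0.5], [0, 0, 0], -1], [[0, 0, -0.7], [0, 0, 0], -1], [[0, 0, -0.7], [0, 0, 0], -1], [[0, 0, -0.5], [0, 0, 0], -1], [[0, 0, -0.2], [0, 0, 0], -1], [[0, 0, 0], [0, 0, 0], -1]]}}

```text
time: 5.6
position: [0.4676, 0.096, 0.1095]
eef_rot: [0.707, 0.707, 0.001, 0.0]
force: [-0.5, -0.2, -0.3]
width: 0.0509
```

{"method": "send_rows", "body": {"commands": [[[0.2, 0.2, 0], [0, 0, 0], -1], [[0.4, 0.4, 0], [0, 0, 0], -1], [[0.6, 0.6, 0], [0, 0, 0], -1], [[0.7, 0.7, 0], [0, 0, 0], -1], [[0.7, 0.7, 0], [0, 0, 0], -1], [[0.7, 0.7, 0], [0, 0, 0], -1], [[0.6, 0.7, 0], [0, 0, 0], -1], [[0.4, 0.6, 0], [0, 0, 0], -1], [[0.3, 0.3, 0], [0, 0, 0], -1], [[0.16, 0.18, 0], [0, 0, 0], -1], [[0, 0, 0], [0, 0, 0], -1], [[0, 0, 0], [0, 0, 0], -1]]}}

```text
time: 6.8
position: [0.5933, 0.2146, 0.1084]
eef_rot: [0.707, 0.707, -0.001, -0.0]
force: [0.0, -0.8, 0.4]
width: 0.0512
```

```bash
python3 - <<'E'
from h import *
s=sense();print(s["position"],s["force"],s["width"])
c,im=look("wrist","w2")
for k in HUE:
    for b in blobs(im,k,200):
        (u,v),r=cv2.minEnclosingCircle(b)
        print(k,round(u),round(v),"r%.0f"%r,"z.018",cast(c,u,v,.018,1).round(3),"lidtop",cast(c,u,v,s["position"][2]+.032,1).round(3))
E
```

```text
[0.59333025 0.21463599 0.10844163] [ 0.00844696 -0.83046627  0.40954352] 0.05123100852959313
red 320 237 r95 z.018 [0.592 0.185] lidtop [0.593 0.236]
red 570 28 r57 z.018 [0.833 0.388] lidtop [0.707 0.332]
green 39 106 r31 z.018 [0.303 0.316] lidtop [0.455 0.298]
blue 560 240 r60 z.018 [0.842 0.173] lidtop [0.711 0.23 ]
```

View pics/w2.png

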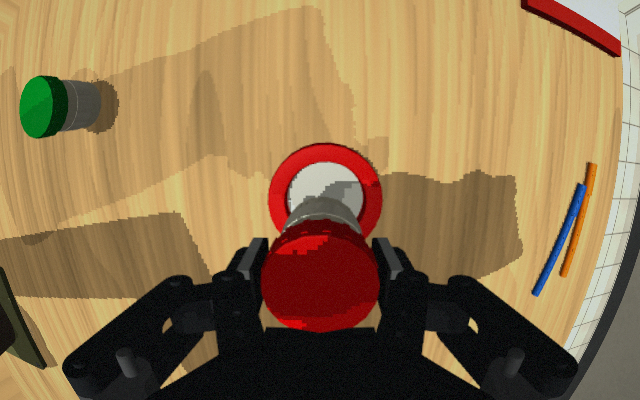

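Wrist view: cup upright in the jaws at (320,275), with the red stand ring behind it. The ring's left and right edges are at columns 269 and 383, and its top edge is at row 143. Checking the centre from those edges.

```bash
python3 - <<'E'
from h import *
c=camera_info("wrist")
a=cast(c,269,195,.018,1);b=cast(c,383,195,.018,1);t=cast(c,326,143,.018,1);w=cast(c,287,195,.018,1);w2=cast(c,363,195,.018,1)
print(a,b,(a+b)/2,np.linalg.norm(b-a),"y",t[1]-.046,"well",(w+w2)/2)
E
```

```text
[0.55233958 0.22063084] [0.64202147 0.22065288] [0.59718052 0.22064186] 0.08968189414584017 y 0.21501323612893924 well [0.59630992 0.22062245]
```

{"method": "send_rows", "body": {"commands": [[[0, 0.14, 0.2], [0, 0, 0], -1], [[0, 0, 0.4], [0, 0, 0], -1], [[0, 0, 0.5], [0, 0, 0], -1], [[0, 0, 0.5], [0, 0, 0], -1], [[0, 0, 0.3], [0, 0, 0], -1], [[0, 0, 0.2], [0, 0, 0], -1], [[0, 0, 0.1], [0, 0, 0], -1], [[0, 0, 0], [0, 0, 0], -1], [[0, 0, 0], [0, 0, 0], -1]]}}

```text
time: 7.75
position: [0.598, 0.2151, 0.0542]
eef_rot: [0.707, 0.707, 0.0, 0.0]
force: [-0.7, 0.7, -0.9]
width: 0.051
```

{"method": "send_rows", "body": {"commands": [[[0, 0, 0.08], [0, 0, 0], -1], [[0, 0, 0.08], [0, 0, 0], -1], [[0, 0, 0], [0, 0, 0], -1]]}}

```text
time: 8.05
position: [0.5975, 0.2149, 0.0497]
eef_rot: [0.707, 0.707, -0.0, -0.0]
force: [0.2, -0.6, -0.4]
width: 0.0509
```

{"method": "send_rows", "body": {"commands": [[[0, 0, 0.06], [0, 0, 0], -1], [[0, 0, 0.06], [0, 0, 0], -1], [[0, 0, 0], [0, 0, 0], -1]]}}

```text
time: 8.35
position: [0.5974, 0.2148, 0.0465]
eef_rot: [0.707, 0.707, -0.0, -0.0]
force: [-0.3, -0.1, -0.5]
width: 0.0509
```

{"method": "send_rows", "body": {"commands": [[[0, 0, 0.04], [0, 0, 0], -1], [[0, 0, 0], [0, 0, 0], -1]]}}

```text
time: 8.55
position: [0.5977, 0.215, 0.046]
eef_rot: [0.707, 0.707, 0.0, 0.0]
force: [-0.6, 0.6, 0.7]
width: 0.0509
```

{"method": "send_rows", "body": {"commands": [[[0, 0, 0.04], [0, 0, 0], -1], [[0, 0, 0], [0, 0, 0], -1]]}}

```text
time: 8.75
position: [0.5977, 0.2151, 0.0459]
eef_rot: [0.707, 0.707, 0.0, 0.0]
force: [-2.1, -0.3, 6.0]
width: 0.0512
```

Contact: 6 N upward at z = 0.046, so the foot is on the floor of the well. Releasing and rising.

{"method": "send_rows", "body": {"commands": [[[0, 0, 0], [0, 0, 0], 0.4], [[0, 0, 0], [0, 0, 0], 0.5], [[0, 0, 0], [0, 0, 0], 1], [[0, 0, 0], [0, 0, 0], 1], [[0, 0, 0], [0, 0, 0], 1], [[0, 0, 0], [0, 0, 0], 1]]}}

```text
time: 9.35
position: [0.5976, 0.215, 0.0447]
eef_rot: [0.707, 0.707, -0.0, -0.0]
force: [-1.0, 0.2, 0.1]
width: 0.0855
```

{"method": "send_rows", "body": {"commands": [[[0, 0, -0.2], [0, 0, 0], 1], [[0, 0, -0.5], [0, 0, 0], 1], [[0, 0, -0.9], [0, 0, 0], 1], [[0, 0, -0.9], [0, 0, 0], 1], [[0, 0, -1], [0, 0, 0], 1], [[0, 0, -1], [0, 0, 0], 1], [[0, 0, -1], [0, 0, 0], 1], [[0, 0, -1], [0, 0, 0], 1], [[0, 0, -0.5], [0, 0, 0], 1], [[0, 0, 0], [0, 0, 0], 1]]}}

```text
time: 10.35
position: [0.599, 0.2154, 0.2227]
eef_rot: [0.707, 0.707, 0.002, 0.001]
force: [0.3, -0.8, 0.1]
width: 0.0855
```

```bash
python3 - <<'E'
from h import *
c,im=look("wrist","w3"); cv2.imwrite("pics/w3c.png",im[100:300,220:420,::-1].repeat(2,0).repeat(2,1))
for b in blobs(im,"red",200):
        (u,v),r=cv2.minEnclosingCircle(b)
        print(round(u),round(v),"r%.0f"%r,"z.018",cast(c,u,v,.018,1).round(3),"lidtop",cast(c,u,v,.076,1).round(3))
E
```

```text
318 175 r40 z.018 [0.596 0.215] lidtop [0.597 0.227]
512 40 r49 z.018 [0.844 0.398] lidtop [0.803 0.379]
```

View pics/w3c.png

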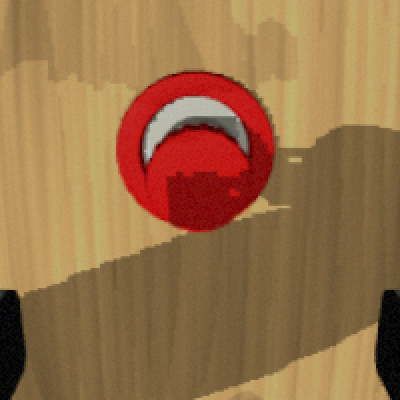

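Red cup stands in the red well (crop: lid (198,178) inside the ring (197,150)). Next, yellow.

{"method": "send_rows", "body": {"commands": [[[-0.96, -0.45, 0], [0, 0, 0], 1], [[-0.96, -0.45, 0], [0, 0, 0], 1], [[-0.96, -0.45, 0], [0, 0, 0], 1], [[-0.96, -0.45, 0], [0, 0, 0], 1], [[-0.96, -0.45, 0], [0, 0, 0], 1], [[-0.96, -0.45, 0], [0, 0, 0], 1], [[-0.96, -0.45, 0], [0, 0, 0], 1], [[-0.96, -0.45, 0], [0, 0, 0], 1], [[-0.96, -0.45, 0], [0, 0, 0], 1], [[-0.96, -0.45, 0], [0, 0, 0], 1]]}}

```text
time: 11.4
position: [0.4832, -0.0259, 0.2181]
eef_rot: [0.707, 0.707, -0.001, -0.001]
force: [0.4, -0.1, -0.4]
width: 0.0855
```

{"method": "send_rows", "body": {"commands": [[[-0.96, -0.45, 0], [0, 0, 0], 1], [[-0.96, -0.45, 0], [0, 0, 0], 1], [[-0.96, -0.45, 0], [0, 0, 0], 1], [[-0.96, -0.45, 0], [0, 0, 0], 1], [[-0.96, -0.45, 0], [0, 0, 0], 1], [[-0.96, -0.45, 0], [0, 0, 0], 1], [[-0.96, -0.45, 0], [0, 0, 0], 1], [[-0.96, -0.45, 0], [0, 0, 0], 1], [[-0.96, -0.45, 0], [0, 0, 0], 1], [[-0.96, -0.5, 0], [0, 0, 0], 1], [[0, 0, 0], [0, 0, 0], 1], [[0, 0, 0], [0, 0, 0], 1]]}}

```text
time: 12.6
position: [0.3702, -0.2646, 0.2185]
eef_rot: [0.708, 0.706, 0.0, -0.001]
force: [-0.3, 0.3, 0.2]
width: 0.0854
```

```bash
python3 - <<'E'
from h import *
s=sense();print(s["position"],s["joint_pos"].round(2))
c,im=look("wrist","w4")
for k in HUE:
    for b in blobs(im,k,100):
        (u,v),r=cv2.minEnclosingCircle(b)
        print(k,round(u),round(v),"r%.0f"%r,"z.018",cast(c,u,v,.018,1).round(3),"z.067",cast(c,u,v,.067,1).round(3))
E
```

```text
[ 0.37018243 -0.26458845  0.21851689] [-0.62  0.15 -0.32  1.11  0.    0.95]
yellow 319 184 r27 z.018 [ 0.368 -0.274] z.067 [ 0.368 -0.263]
yellow 380 21 r41 z.018 [ 0.436 -0.086] z.067 [ 0.427 -0.102]
green 410 294 r24 z.018 [ 0.489 -0.424] z.067 [ 0.472 -0.391]
blue 578 263 r37 z.018 [ 0.8   -0.403] z.067 [ 0.738 -0.373]
blue 598 268 r53 z.018 [ 0.869 -0.42 ] z.067 [ 0.798 -0.388]
blue 530 169 r23 z.018 [ 0.647 -0.25 ] z.067 [ 0.608 -0.243]
```

View pics/w4.png

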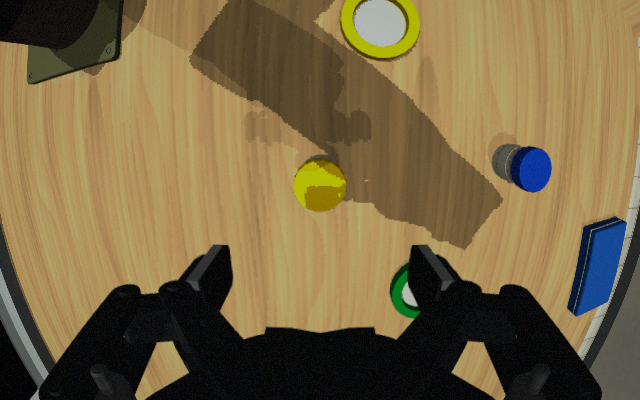

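Yellow lid at (319,184) is under the jaws at (0.368, -0.264). The yellow stand is at (380,21), and nothing is within reach of the fingers.

{"method": "send_rows", "body": {"commands": [[[0, -0.06, 0.9], [0, 0, 0], 1], [[0, 0, 0.95], [0, 0, 0], 1], [[0, 0, 0.95], [0, 0, 0], 1], [[0, 0, 0.95], [0, 0, 0], 1], [[0, 0, 0.95], [0, 0, 0], 1], [[0, 0, 0.9], [0, 0, 0], 1], [[0, 0, 0.7], [0, 0, 0], 1], [[0, 0, 0.5], [0, 0, 0], 1], [[0, 0, 0.42], [0, 0, 0], 1], [[0, 0, 0], [0, 0, 0], 1], [[0, 0, 0], [0, 0, 0], 1]]}}

```text
time: 13.75
position: [0.3699, -0.2646, 0.0393]
eef_rot: [0.707, 0.707, 0.0, -0.0]
force: [0.9, -0.2, 0.1]
width: 0.0851
```

{"method": "send_rows", "body": {"commands": [[[0, 0, 0], [0, 0, 0], -0.2], [[0, 0, 0], [0, 0, 0], -0.4], [[0, 0, 0], [0, 0, 0], -1], [[0, 0, 0], [0, 0, 0], -1], [[0, 0, 0], [0, 0, 0], -1], [[0, 0, 0], [0, 0, 0], -1], [[0, 0, 0], [0, 0, 0], -1], [[0, 0, 0], [0, 0, 0], -1]]}}

```text
time: 14.55
position: [0.3702, -0.2654, 0.0402]
eef_rot: [0.707, 0.707, 0.0, 0.001]
force: [-0.8, 1.1, 5.3]
width: 0.0512
```

{"method": "send_rows", "body": {"commands": [[[0, 0, -0.2], [0, 0, 0], -1], [[0, 0, -0.5], [0, 0, 0], -1], [[0, 0, -0.7], [0, 0, 0], -1], [[0, 0, -0.7], [0, 0, 0], -1], [[0, 0, -0.5], [0, 0, 0], -1], [[0, 0, -0.2], [0, 0, 0], -1], [[0, 0, 0], [0, 0, 0], -1]]}}

```text
time: 15.25
position: [0.3701, -0.2653, 0.1099]
eef_rot: [0.707, 0.707, 0.0, 0.001]
force: [0.5, -0.2, -0.0]
width: 0.051
```

{"method": "send_rows", "body": {"commands": [[[0.2, 0.1, 0], [0, 0, 0], -1], [[0.5, 0.2, 0], [0, 0, 0], -1], [[0.8, 0.3, 0], [0, 0, 0], -1], [[0.9, 0.3, 0], [0, 0, 0], -1], [[0.9, 0.3, 0], [0, 0, 0], -1], [[0.9, 0.3, 0], [0, 0, 0], -1], [[0.9, 0.3, 0], [0, 0, 0], -1], [[0.9, 0.3, 0], [0, 0, 0], -1], [[0.7, 0.3, 0], [0, 0, 0], -1], [[0.4, 0.2, 0], [0, 0, 0], -1], [[0.2, 0.1, 0], [0, 0, 0], -1], [[0, 0, 0], [0, 0, 0], -1]]}}

```text
time: 16.45
position: [0.4373, -0.0819, 0.109]
eef_rot: [0.707, 0.707, -0.0, -0.0]
force: [-0.9, -0.4, -1.0]
width: 0.0514
```

```bash
python3 - <<'E'
from h import *
s=sense();print(s["position"],s["force"],s["width"])
c,im=look("wrist","w5")
for b in blobs(im,"yellow",200):
    p=b[:,0]; p=p[p[:,1]<222]  # stand part above the lid
    w=np.array([cast(c,u,v,.018,1) for u,v in p]); 
    print(p.min(0),p.max(0),"x",(w[:,0].min()+w[:,0].max())/2,np.ptp(w[:,0]),"y",w[:,1].max()-.046)
E
```

```text
[ 0.43726146 -0.08191693  0.10902599] [-0.89069021 -0.37786744 -0.99704823] 0.05135523078097158
[265 146] [378 221] x 0.43750853321720096 0.08993213418649387 y -0.08364580707380675
```

View pics/w5.png

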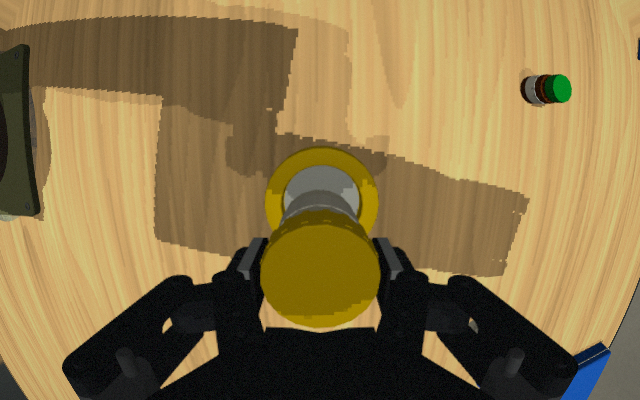

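Yellow cup held upright at (320,275). The stand ring spans columns 265–378, which puts its centre within 2 mm of the tool. Lowering.

{"method": "send_rows", "body": {"commands": [[[-0.05, 0, 0.2], [0, 0, 0], -1], [[0, 0, 0.4], [0, 0, 0], -1], [[0, 0, 0.5], [0, 0, 0], -1], [[0, 0, 0.5], [0, 0, 0], -1], [[0, 0, 0.4], [0, 0, 0], -1], [[0, 0, 0.2], [0, 0, 0], -1], [[0, 0, 0.14], [0, 0, 0], -1], [[0, 0, 0.06], [0, 0, 0], -1], [[0, 0, 0], [0, 0, 0], -1], [[0, 0, 0], [0, 0, 0], -1]]}}

```text
time: 17.5
position: [0.4376, -0.0838, 0.0496]
eef_rot: [0.707, 0.707, 0.0, 0.0]
force: [1.0, 0.5, -0.5]
width: 0.0506
```

{"method": "send_rows", "body": {"commands": [[[0, 0, 0.05], [0, 0, 0], -1], [[0, 0, 0.05], [0, 0, 0], -1], [[0, 0, 0], [0, 0, 0], -1]]}}

```text
time: 17.8
position: [0.4371, -0.0837, 0.0467]
eef_rot: [0.707, 0.707, -0.0, -0.0]
force: [-0.6, 0.2, -0.4]
width: 0.051
```

{"method": "send_rows", "body": {"commands": [[[0, 0, 0.04], [0, 0, 0], -1], [[0, 0, 0], [0, 0, 0], -1]]}}

```text
time: 18.0
position: [0.4373, -0.0838, 0.0462]
eef_rot: [0.707, 0.707, 0.0, 0.0]
force: [-1.1, 0.9, 4.3]
width: 0.0511
```

{"method": "send_rows", "body": {"commands": [[[0, 0, 0.03], [0, 0, 0], -1], [[0, 0, 0], [0, 0, 0], -1]]}}

```text
time: 18.2
position: [0.4373, -0.0838, 0.0461]
eef_rot: [0.707, 0.707, 0.0, 0.0]
force: [-4.4, -0.3, 12.0]
width: 0.0513
```

{"method": "send_rows", "body": {"commands": [[[0, 0, 0], [0, 0, 0], 0.4], [[0, 0, 0], [0, 0, 0], 0.5], [[0, 0, 0], [0, 0, 0], 1], [[0, 0, 0], [0, 0, 0], 1], [[0, 0, 0], [0, 0, 0], 1], [[0, 0, 0], [0, 0, 0], 1]]}}

```text
time: 18.8
position: [0.4372, -0.0837, 0.0449]
eef_rot: [0.707, 0.707, -0.0, -0.0]
force: [1.0, 0.4, -0.1]
width: 0.0853
```

{"method": "send_rows", "body": {"commands": [[[0, 0, -0.2], [0, 0, 0], 1], [[0, 0, -0.5], [0, 0, 0], 1], [[0, 0, -0.9], [0, 0, 0], 1], [[0, 0, -0.9], [0, 0, 0], 1], [[0, 0, -1], [0, 0, 0], 1], [[0, 0, -1], [0, 0, 0], 1], [[0, 0, -1], [0, 0, 0], 1], [[0, 0, -1], [0, 0, 0], 1], [[0, 0, -0.5], [0, 0, 0], 1], [[0, 0, 0], [0, 0, 0], 1]]}}

```text
time: 19.8
position: [0.4387, -0.084, 0.2223]
eef_rot: [0.707, 0.707, 0.001, 0.002]
force: [-0.1, -0.2, -0.9]
width: 0.0856
```

```bash
python3 - <<'E'
from h import *
print(sense()["position"])
c,im=look("wrist","w6"); cv2.imwrite("pics/w6c.png",im[100:300,220:420,::-1].repeat(2,0).repeat(2,1))
E
```

```text
[ 0.43868218 -0.08401679  0.22230274]
```

View pics/w6c.png

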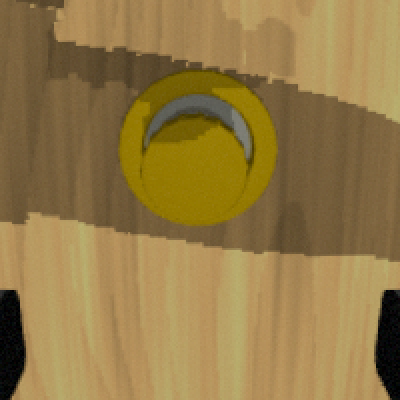

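Yellow cup stands in its well (crop: lid (196,172) in ring (198,148)). Next, green.

{"method": "send_rows", "body": {"commands": [[[0.98, -0.19, 0], [0, 0, 0], 1], [[0.98, -0.19, 0], [0, 0, 0], 1], [[0.98, -0.19, 0], [0, 0, 0], 1], [[0.98, -0.19, 0], [0, 0, 0], 1], [[0.98, -0.19, 0], [0, 0, 0], 1], [[0.98, -0.19, 0], [0, 0, 0], 1], [[0.98, -0.19, 0], [0, 0, 0], 1], [[0.98, -0.19, 0], [0, 0, 0], 1]]}}

```text
time: 20.65
position: [0.398, 0.113, 0.2188]
eef_rot: [0.707, 0.707, -0.001, -0.001]
force: [0.5, -0.0, -0.3]
width: 0.0856
```

{"method": "send_rows", "body": {"commands": [[[0.98, -0.19, 0], [0, 0, 0], 1], [[0.98, -0.19, 0], [0, 0, 0], 1], [[0.98, -0.19, 0], [0, 0, 0], 1], [[0.98, -0.19, 0], [0, 0, 0], 1], [[0.98, -0.19, 0], [0, 0, 0], 1], [[0.98, -0.19, 0], [0, 0, 0], 1], [[0.98, -0.19, 0], [0, 0, 0], 1], [[0.98, -0.19, 0], [0, 0, 0], 1], [[0, 0, 0], [0, 0, 0], 1], [[0, 0, 0], [0, 0, 0], 1]]}}

```text
time: 21.65
position: [0.3606, 0.3078, 0.2189]
eef_rot: [0.707, 0.707, -0.001, 0.0]
force: [-0.4, -0.1, -0.1]
width: 0.0856
```

```bash
python3 - <<'E'
from h import *
s=sense();print(s["position"],s["joint_pos"].round(2))
c,im=look("wrist","w7")
for k in HUE:
    for b in blobs(im,k,100):
        (u,v),r=cv2.minEnclosingCircle(b)
        print(k,round(u),round(v),"r%.0f"%r,"z.045",cast(c,u,v,.045,1).round(3),"z.067",cast(c,u,v,.067,1).round(3))
E
```

```text
[0.36060997 0.3078275  0.21886361] [ 0.71  0.18 -0.28  1.12 -0.    2.28]
red 498 248 r39 z.045 [0.584 0.223] z.067 [0.569 0.234]
red 616 130 r26 z.045 [0.795 0.394] z.067 [0.764 0.393]
red 456 78 r12 z.045 [0.505 0.421] z.067 [0.494 0.418]
green 321 182 r27 z.045 [0.36  0.306] z.067 [0.36  0.311]
blue 594 258 r36 z.045 [0.799 0.19 ] z.067 [0.768 0.203]
```

View pics/w7.png

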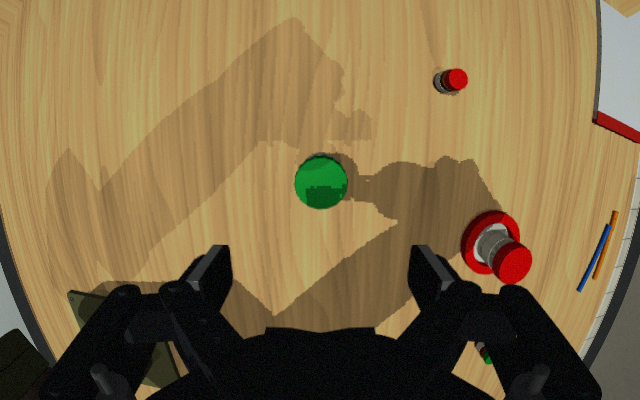

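Green lid at (321,182) gives (0.360, 0.310), under the jaws. The red cup stands upright in its stand at (495,245).

{"method": "send_rows", "body": {"commands": [[[0.08, 0, 0.9], [0, 0, 0], 1], [[0, 0, 0.95], [0, 0, 0], 1], [[0, 0, 0.95], [0, 0, 0], 1], [[0, 0, 0.95], [0, 0, 0], 1], [[0, 0, 0.95], [0, 0, 0], 1], [[0, 0, 0.9], [0, 0, 0], 1], [[0, 0, 0.7], [0, 0, 0], 1], [[0, 0, 0.5], [0, 0, 0], 1], [[0, 0, 0.42], [0, 0, 0], 1], [[0, 0, 0], [0, 0, 0], 1], [[0, 0, 0], [0, 0, 0], 1]]}}

```text
time: 22.8
position: [0.3615, 0.3098, 0.0397]
eef_rot: [0.707, 0.707, -0.0, 0.0]
force: [-0.2, 0.2, 0.1]
width: 0.0853
```

{"method": "send_rows", "body": {"commands": [[[0, 0, 0], [0, 0, 0], -0.2], [[0, 0, 0], [0, 0, 0], -0.4], [[0, 0, 0], [0, 0, 0], -1], [[0, 0, 0], [0, 0, 0], -1], [[0, 0, 0], [0, 0, 0], -1], [[0, 0, 0], [0, 0, 0], -1], [[0, 0, 0], [0, 0, 0], -1], [[0, 0, 0], [0, 0, 0], -1]]}}

```text
time: 23.6
position: [0.3619, 0.3108, 0.0404]
eef_rot: [0.707, 0.707, 0.001, 0.0]
force: [-1.1, -0.8, 6.6]
width: 0.0506
```

{"method": "send_rows", "body": {"commands": [[[0, 0, -0.2], [0, 0, 0], -1], [[0, 0, -0.5], [0, 0, 0], -1], [[0, 0, -0.8], [0, 0, 0], -1], [[0, 0, -0.9], [0, 0, 0], -1], [[0, 0, -0.9], [0, 0, 0], -1], [[0, 0, -0.9], [0, 0, 0], -1], [[0, 0, -0.8], [0, 0, 0], -1], [[0, 0, -0.5], [0, 0, 0], -1], [[0, 0, -0.3], [0, 0, 0], -1], [[0, 0, 0], [0, 0, 0], -1]]}}

```text
time: 24.6
position: [0.3618, 0.3107, 0.1854]
eef_rot: [0.707, 0.707, 0.001, 0.0]
force: [0.3, -0.2, -0.9]
width: 0.0508
```

{"method": "send_rows", "body": {"commands": [[[-0.2, 0.04, 0], [0, 0, 0], -1], [[-0.5, 0.1, 0], [0, 0, 0], -1], [[-0.8, 0.16, 0], [0, 0, 0], -1], [[-0.935, 0.19, 0], [0, 0, 0], -1], [[-0.935, 0.19, 0], [0, 0, 0], -1], [[-0.935, 0.19, 0], [0, 0, 0], -1], [[-0.935, 0.19, 0], [0, 0, 0], -1], [[-0.935, 0.19, 0], [0, 0, 0], -1], [[-0.935, 0.19, 0], [0, 0, 0], -1], [[-0.935, 0.19, 0], [0, 0, 0], -1], [[-0.935, 0.19, 0], [0, 0, 0], -1]]}}

```text
time: 25.7
position: [0.4058, 0.0838, 0.1837]
eef_rot: [0.707, 0.707, -0.001, -0.0]
force: [0.8, 0.5, -1.0]
width: 0.0508
```

{"method": "send_rows", "body": {"commands": [[[-0.935, 0.19, 0], [0, 0, 0], -1], [[-0.935, 0.19, 0], [0, 0, 0], -1], [[-0.935, 0.19, 0], [0, 0, 0], -1], [[-0.935, 0.19, 0], [0, 0, 0], -1], [[-0.935, 0.19, 0], [0, 0, 0], -1], [[-0.935, 0.19, 0], [0, 0, 0], -1], [[-0.935, 0.19, 0], [0, 0, 0], -1], [[-0.935, 0.19, 0], [0, 0, 0], -1], [[-0.935, 0.19, 0], [0, 0, 0], -1], [[-0.935, 0.19, 0], [0, 0, 0], -1]]}}

```text
time: 26.7
position: [0.4528, -0.1495, 0.1836]
eef_rot: [0.708, 0.707, -0.001, -0.001]
force: [-1.0, -0.5, -1.3]
width: 0.051
```

{"method": "send_rows", "body": {"commands": [[[-0.935, 0.19, 0], [0, 0, 0], -1], [[-0.935, 0.19, 0], [0, 0, 0], -1], [[-0.935, 0.19, 0], [0, 0, 0], -1], [[-0.935, 0.19, 0], [0, 0, 0], -1], [[-0.935, 0.19, 0], [0, 0, 0], -1], [[-0.935, 0.19, 0], [0, 0, 0], -1], [[-0.935, 0.19, 0], [0, 0, 0], -1], [[-0.935, 0.19, 0], [0, 0, 0], -1], [[-0.935, 0.19, 0], [0, 0, 0], -1], [[-0.935, 0.19, 0], [0, 0, 0], -1], [[-0.8, 0.16, 0], [0, 0, 0], -1], [[-0.4, 0.1, 0], [0, 0, 0], -1]]}}

```text
time: 27.9
position: [0.5068, -0.4136, 0.1832]
eef_rot: [0.708, 0.706, -0.0, -0.001]
force: [-0.1, -0.9, -0.8]
width: 0.0509
```

{"method": "send_rows", "body": {"commands": [[[-0.2, 0.04, 0.3], [0, 0, 0], -1], [[0, 0, 0.6], [0, 0, 0], -1], [[0, 0, 0.7], [0, 0, 0], -1], [[0, 0, 0.7], [0, 0, 0], -1], [[0, 0, 0.5], [0, 0, 0], -1], [[0, 0, 0.2], [0, 0, 0], -1], [[0, 0, 0], [0, 0, 0], -1], [[0, 0, 0], [0, 0, 0], -1]]}}

```text
time: 28.7
position: [0.5094, -0.4169, 0.1102]
eef_rot: [0.707, 0.707, 0.0, 0.0]
force: [0.4, -0.5, -0.2]
width: 0.0509
```

```bash
python3 - <<'E'
from h import *
s=sense();print(s["position"],s["force"],s["width"])
c,im=look("wrist","w8")
for b in blobs(im,"green",200):
    p=b[:,0]; p=p[p[:,1]<222]
    if len(p)==0: continue
    w=np.array([cast(c,u,v,.018,1) for u,v in p]); 
    print(p.min(0),p.max(0),"x",(w[:,0].min()+w[:,0].max())/2,np.ptp(w[:,0]),"y",w[:,1].max()-.046)
E
```

```text
[ 0.50941945 -0.41689602  0.11020148] [ 0.44500093 -0.45511204 -0.16431563] 0.050887825612315245
[265 150] [376 221] x 0.5091342704054638 0.08926952388526099 y -0.4217912683131658
```

View pics/w8.png

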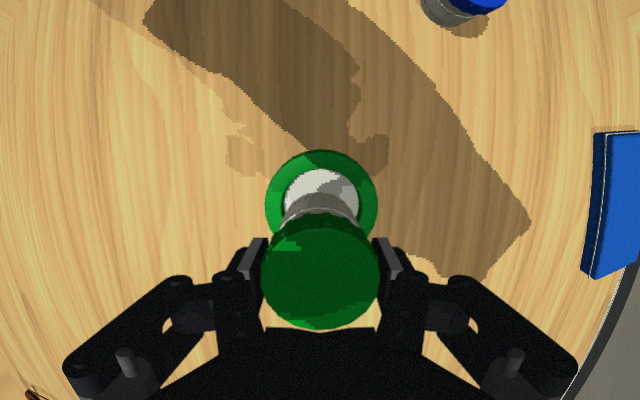

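Green cup held upright; the ring spans columns 265–376 and its centre is at (0.509, -0.421). Shifting 4 mm toward -y and lowering.

{"method": "send_rows", "body": {"commands": [[[-0.16, 0, 0.2], [0, 0, 0], -1], [[0, 0, 0.4], [0, 0, 0], -1], [[0, 0, 0.5], [0, 0, 0], -1], [[0, 0, 0.5], [0, 0, 0], -1], [[0, 0, 0.4], [0, 0, 0], -1], [[0, 0, 0.2], [0, 0, 0], -1], [[0, 0, 0.14], [0, 0, 0], -1], [[0, 0, 0.08], [0, 0, 0], -1], [[0, 0, 0], [0, 0, 0], -1], [[0, 0, 0], [0, 0, 0], -1]]}}

```text
time: 29.75
position: [0.5094, -0.421, 0.0496]
eef_rot: [0.707, 0.707, 0.0, 0.0]
force: [0.3, 0.6, -1.1]
width: 0.051
```

{"method": "send_rows", "body": {"commands": [[[0, 0, 0.05], [0, 0, 0], -1], [[0, 0, 0.05], [0, 0, 0], -1], [[0, 0, 0], [0, 0, 0], -1]]}}

```text
time: 30.05
position: [0.5092, -0.4208, 0.0466]
eef_rot: [0.707, 0.707, 0.0, 0.0]
force: [-0.3, 0.2, -0.3]
width: 0.0511
```

{"method": "send_rows", "body": {"commands": [[[0, 0, 0.03], [0, 0, 0], -1], [[0, 0, 0], [0, 0, 0], -1]]}}

```text
time: 30.25
position: [0.5092, -0.4209, 0.0465]
eef_rot: [0.707, 0.707, -0.0, 0.0]
force: [-1.0, -0.0, 3.8]
width: 0.0507
```

{"method": "send_rows", "body": {"commands": [[[0, 0, 0.02], [0, 0, 0], -1], [[0, 0, 0], [0, 0, 0], -1], [[0, 0, 0], [0, 0, 0], 0.4], [[0, 0, 0], [0, 0, 0], 0.5], [[0, 0, 0], [0, 0, 0], 1], [[0, 0, 0], [0, 0, 0], 1], [[0, 0, 0], [0, 0, 0], 1], [[0, 0, 0], [0, 0, 0], 1]]}}

```text
time: 31.05
position: [0.5091, -0.4207, 0.0452]
eef_rot: [0.707, 0.707, -0.0, -0.0]
force: [-0.2, -0.1, 0.3]
width: 0.0853
```

{"method": "send_rows", "body": {"commands": [[[0, 0, -0.2], [0, 0, 0], 1], [[0, 0, -0.5], [0, 0, 0], 1], [[0, 0, -0.9], [0, 0, 0], 1], [[0, 0, -0.9], [0, 0, 0], 1], [[0, 0, -1], [0, 0, 0], 1], [[0, 0, -1], [0, 0, 0], 1], [[0, 0, -1], [0, 0, 0], 1], [[0, 0, -1], [0, 0, 0], 1], [[0, 0, -0.5], [0, 0, 0], 1], [[0, 0, 0], [0, 0, 0], 1], [[0, 0, 0], [0, 0, 0], 1]]}}

```text
time: 32.15
position: [0.5089, -0.4206, 0.22]
eef_rot: [0.707, 0.707, -0.0, -0.0]
force: [-0.9, -0.7, -0.4]
width: 0.0853
```

```bash
python3 - <<'E'
from h import *
s=sense();print(s["position"],s["force"],s["joint_velocities"].round(3))
_,a=look("wrist","w9"); _,b=look("top","t9"); _,d=look("side","s9")
cv2.imwrite("pics/fin.png",np.vstack([np.hstack([a[100:300,190:450],cv2.resize(b[130:270,170:490],None,fx=1.43,fy=1.4286)[:200,:457]]),cv2.copyMakeBorder(d[60:380,170:490],0,0,0,397,cv2.BORDER_CONSTANT)])[:,:,::-1])
c=camera_info("top")
for k in HUE:
    for q in blobs(b,k):
        M=cv2.moments(q);u,v=M['m10']/M['m00'],M['m01']/M['m00']; print(k,round(u),round(v),int(M['m00']),cast(c,u,v,.063).round(3))
E
```

```text
[ 0.50893697 -0.42064438  0.21995464] [-0.87576643 -0.74482683 -0.4381706 ] [-0.003  0.017 -0.028 -0.002 -0.001 -0.001]
red 188 196 38 [0.505 0.415]
red 256 170 578 [0.585 0.207]
red 202 97 195 [0.832 0.385]
yellow 345 212 28 [ 0.449 -0.069]
yellow 339 212 72 [ 0.447 -0.052]
green 453 193 550 [ 0.502 -0.408]
green 314 155 29 [0.631 0.023]
blue 399 158 177 [ 0.619 -0.246]
blue 16 156 548 [0.642 0.958]
blue 271 96 60 [0.833 0.161]
blue 445 88 1277 [ 0.854 -0.408]
```

View pics/fin.png

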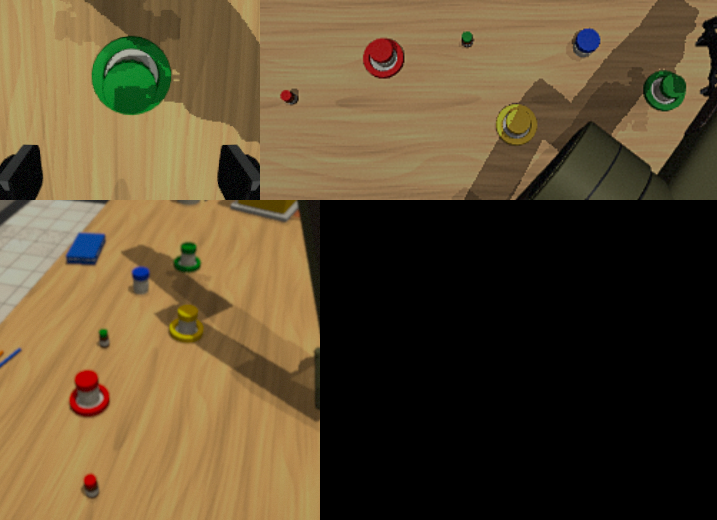

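The final views show all three cups upright in their own stands: red at (88,395), yellow at (186,322) and green at (187,258) in the side crop. The blue cup and both vials are at their original pixels, and the gripper is clear of everything.

```bash
python3 -c "from workcell import hand_in; print(hand_in())"
```

```text
the job is handed in; nothing more can be done
None
```

The red, yellow and green cups now stand in the stands of their own colour, placed in that order, and the job was handed in at about 32 s.

- **Handling:** I gripped each cup by its lid and carried it upright. I lowered each in small steps until the force reading showed it on the well floor (about 6, 12 and 4 N upward), then let go.
- **Last checks:** The wrist, top and side pictures show all three cups upright inside their wells. The blue cup and both vials are at the same pixels as at the start. The open gripper is well clear, with the fingertips at about 0.22 m height.
- **Disagreements:**
  - The side camera placed the stands 9–15 mm off in y compared with the top view. I went by the wrist camera just before each placing, which agreed with the top view to a few mm.
  - In the last top picture the yellow colour mask broke up in the arm's shadow, so I confirmed the yellow cup by eye rather than by a measured position.

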